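# Free the centrifuge cover with the release rod

## Task

The cover of the centrifuge is latched shut: take the release rod from its stand, push it down through the slot in the centrifuge's front deck, feel gently for the hidden latch tab under the slot and press it down until the cover springs up. Then put the rod back in its stand, all the way down, and let go. Never press hard with the rod on the centrifuge, and leave the tube rack, jar and bin as they are.

Things in the scene. Friction and masses are not known exactly. Their poses are not given: they have to be found in the camera images.
- centrifuge: white and grey benchtop centrifuge, fixed, 260 (x) x 220 (y) x 132 mm; origin at the middle of its underside; front (-x side) faces the robot. The front 80 mm of its top is a flat white deck 120 mm above the bench, with the release slot; behind it is the grey hinged cover, 12 mm thick. A push of the rod above 30 N on any part of it (deck, slot, floor, latch) damages it.
- slot (a point): centre of the slot's mouth, level with the deck's upper face, 95 mm in front of the centrifuge's origin and 120 mm above it. The slot is 12 mm wide (along this frame's x) and 66 mm long (along its y); z is up. The deck is 10 mm thick
- slot_floor (a point): point 32 mm straight below slot, on the hard fixed floor that runs under the whole slot. Only one window, 14 mm long in y, breaks it; its middle lies anywhere from -22 to +22 mm in y from here, differs from machine to machine and cannot be measured or seen. Elsewhere the rod stops hard at this level; in the window it goes deeper, onto the springy latch tab
- tab_level (a point): point 35 mm straight below slot: the level of the latch tab's top at rest, in the window (the tab fills the window). The tab yields downwards from about 3 N; the latch lets go when the rod's tip is about 38 to 41 mm below the deck's upper face, at about 7 to 12 N; the tab meets its hard stop at about 46 mm, and springs back when left
- cover (a joint): angle of the centrifuge's cover, hinged along its back edge: 0 = shut and latched; when the latch lets go, its spring lifts it to its stop at 0.22 rad and holds it there (its front edge, 50 mm behind the slot's centre line, then stands with its top some 50 mm above the deck)
- rod: release rod: round steel shank 9 mm in diameter and 95 mm long with a rounded tip, below a black square handle 22 x 22 x 50 mm; 80 g in all. Origin at the very tip, z along the rod towards the handle (handle from 95 to 145 mm above the origin), x and y square to the handle's faces. It starts upright in the stand, the handle's underside resting on the stand's top
- stand: tool stand fixed to the bench, left or right of the centrifuge: a grey plate 70 x 70 x 14 mm on four steel posts over a dark base 80 x 80 mm, 105 mm high; origin at the middle of its underside
- stand_hole (a point): centre of the mouth of the stand's round through hole, 14 mm in diameter, at the plate's top, 105 mm above the bench; the free depth below it is 100 mm, so the rod (95 mm of shank) hangs by its handle
- tube_rack: bystander: blue rack with capped tubes, 140 x 75 x 93 mm, 0.6 kg, origin at the middle of its underside
- reagent_jar: bystander: white jar, 72 mm in diameter, 110 mm high, origin at the middle of its underside
- bin: bystander: open yellow bin, 100 x 80 x 50 mm, origin at the middle of its underside
Mind the look-alikes: they are no part of the job. Leave any red look-alike of the stand alone.

How it is judged:
On the way, in this order (a step that is already met when the one before it is completed fails the run):
1. the rod has been lifted out of the stand (z of rod in the frame of stand_hole above 0.005 m), for 0.1 s.
2. the rod's tip is inside the slot, over 25 mm below the deck (z of rod in the frame of slot below -0.025 m and horizontal distance between rod and slot below 0.034 m), for 0.1 s.
3. the cover has sprung up while the rod is in the slot (value of joint cover above 0.15 rad and z of rod in the frame of slot below -0.015 m and horizontal distance between rod and slot below 0.034 m), for 0.1 s.
At the end, for the whole second after the job is handed in: the cover stands sprung up (over 0.15 rad) and the rod is back in the stand's hole, upright within 0.1 rad, its tip at least 90 mm below the stand's top and within 12 mm of the hole's axis, released and at rest (value of joint cover above 0.15 rad and horizontal distance between rod and stand_hole below 0.012 m and z of rod in the frame of stand_hole below -0.09 m and angle between rod's own z axis and vertical below 0.1 rad and linear speed of rod below 0.02 m/s); the robot touches nothing.
It fails at once if the rod pushes on the centrifuge with more than 30 N (contact force between rod and centrifuge above 30 N).
It fails at once if the tube rack is moved by over 20 mm (distance of tube_rack from where it was at the start of the episode above 0.02 m).
It fails at once if the jar is moved by over 20 mm (distance of reagent_jar from where it was at the start of the episode above 0.02 m).
It fails at once if the bin is moved by over 20 mm (distance of bin from where it was at the start of the episode above 0.02 m).
It also fails if it takes over 69 s, if anything falls off the work surface, if the arm or the gripper's body presses on something with over 40 N, if the wrist force passes 120 N, or if a joint passes its speed limit or range.

## Robot

A 6-joint arm with a two-finger parallel gripper is mounted at the origin on the work surface. World frame = base frame: x ahead of the robot, y to its left, z up, the work surface at z = 0. Lengths are in m, angles in rad, forces in N, time in s.
With the tool pointing down it reaches from about 0.4 to 0.825 m from the base axis. Payload 7 kg.
Tool frame: the origin (TCP) lies midway between the tips of the shut fingers; the grasp point (between the pads) lies 19 mm behind it; z points along the fingers, y is the line along which they close (so a half turn about z gives the same grasp; the last joint's range is limited). The gripper opens to 88 mm and grips with 3 to 60 N. Pads are 19 mm wide; open, the fingers measure 130 mm over their backs; the gripper's body (78 mm by 193 mm) begins 47 mm behind the grasp point.
Start: joints at [-0.908, 0.359, 0.012, 0, -1.224, -0.288], TCP at [0.247, -0.628, 0.227] pointing down, gripper open.
Joint ranges: [-3.07, 3.07], [-1.43, 2.12], [-1.02, 1.25], [-3.03, 1.67], [-3.05, -0], [-3.03, 3.03]. Speed limits (rad/s): [2.39, 2.39, 3.01, 3.14, 3.14, 3.14].

## Interface

Orientations are given as [roll, pitch, yaw] about the fixed x, y, z axes, in that order (R = Rz(yaw) Ry(pitch) Rx(roll)).
In Python, from plant import * gives the robot as it stands. Calls block until the motion is done:
- movep(position, orientation): joint-space move of the TCP to a pose.
- line_to(position, max_speed=0.15, attitude=None, f_stop=None): straight line of the TCP; attitude=None keeps the orientation; max_speed is the mean speed in m/s. With f_stop (N) it stops when the force on the tool has changed by that much, and returns True; else False.
- move_joints(angles): joint-space move.
- set_gripper(opening): finger opening in m; the grip force is fixed at half the most; returns when the fingers have stopped.
- pause(seconds).
- solve_ik(position, orientation): joint angles nearest the present ones, or None.
- grab_frame(name): name is "scene" or "top" or "wrist"; returns a dict with "image" (400x640x3 uint8, red, green, blue), "z_map" (400x640 float32, m along the optical axis (not along the pixel's ray), 0 where there is no reading), "K" (3x3 intrinsics, pixels), "k1" (the pictures are not rectified: a ray, as slopes to the right and down, at radius r is drawn at 1 + k1 r^2 times it, then the intrinsics apply), "view" (4x4, takes a point from world to camera coordinates). Camera axes: x right, y up, looking along -z (the intrinsics and any distortion apply to the point x, -y, -z); pixel columns grow to the right and rows downward; lengths in m; the calibration is good to about 2 mm. A picture is of the moment at which its call begins.
A pose or a line that the arm cannot do raises IKError and nothing moves.
- hand_in(): hands the job in; it is judged then, once.
Trained networks look in the newest picture that a camera, given by its name, has taken for a name from the list of things; names that differ only in an ending like _2 or _b are one class to them, and where a whole thing is asked for, a point or a joint stands for the part that bears it (a point fixed in the world has none). Each returns a list of dicts, best first, with "conf" (0 to 1); they miss things now and then, are a little off and sometimes report something else, mostly with a low value. They report only what shows in the picture. A call takes as long as a camera call. They do not tell look-alikes from the thing itself.
- recognise(camera, name): "location" ([x, y, z] in m, in world coordinates, good to about 4 mm: the middle of the surface that is visible of it).
- place_of(camera, name): "location" ([x, y, z] in m, in world coordinates, good to about 4 mm: a listed point, or the origin of a listed thing).
Readings, each from a call of its own:
- read_time_s(): time.
- read_joint_positions(): joint angles.
- read_qd(): joint speeds.
- read_joint_torque(): joint torques, N m.
- read_eef_pos(): TCP position.
- read_tool_rot(): TCP orientation.
- read_wrist_force(): force on the tool from outside, world axes, zero at the start.
- read_ft_torque(): the same for the moment, N m.
- read_finger_gap(): finger opening in m.
- read_finger_force(): force on a finger pad.
Only numpy, scipy, OpenCV 4.12 (cv2) and the standard library are available. Lean on these libraries where they do the work, as an engineer would, in place of code of your own. Each camera call takes 0.05 s, during which the arm holds its last target. There are 200 camera calls.

## Working session

There is one attempt and no reset: what is moved stays moved. The work goes in short steps, each a Python script; the robot and the scene stay as the last script left them, time stands still between calls to the robot, and variables do not carry over. Pictures are saved under pics/ and viewed, at most 10 in all, crops included, and the job is handed in when it is done.

```bash
mkdir -p pics; ls
python3 - <<'E'
from plant import *
import cv2,numpy as np
for c in ["top","scene"]:
    f=grab_frame(c); cv2.imwrite(f"pics/{c}0.png",f["image"][:,:,::-1])
    for n in ["slot","stand","stand_hole","rod","centrifuge","tube_rack","reagent_jar","bin"]:
        print(c,n,[(np.round(d["location"],3).tolist(),round(d["conf"],2)) for d in place_of(c,n)])
    print(f["K"].tolist(),f["k1"],np.round(f["view"],3).tolist())
print(read_time_s(),read_tool_rot())
E
```

```text
pics
top slot [([0.518, -0.033, 0.116], 0.64), ([0.523, -0.033, 0.087], 0.55)]
top stand [([0.358, 0.156, 0.003], 0.88), ([0.448, 0.304, -0.002], 0.66)]
top stand_hole [([0.446, 0.307, 0.104], 0.76), ([0.36, 0.153, 0.103], 0.63)]
top rod [([0.445, 0.306, 0.008], 0.55)]
top centrifuge [([0.614, -0.017, -0.003], 0.87)]
top tube_rack [([0.43, -0.292, -0.002], 0.75)]
top reagent_jar [([0.626, 0.34, -0.003], 0.7)]
top bin [([0.631, -0.342, 0.0], 0.64)]
[[439.58318427584567, 0.0, 324.5865749895471], [0.0, 439.58318427584567, 195.93308406629023], [0.0, 0.0, 1.0]] -0.1025879151212008 [[-0.007, -1.0, 0.007, 0.001], [0.996, -0.007, 0.094, -0.586], [-0.094, 0.008, 0.996, -1.098], [0.0, 0.0, 0.0, 1.0]]
scene slot [([0.522, -0.03, 0.119], 0.75), ([0.521, -0.031, 0.089], 0.56)]
scene stand [([0.444, 0.302, 0.001], 0.83), ([0.367, 0.154, -0.002], 0.77)]
scene stand_hole [([0.361, 0.157, 0.11], 0.98), ([0.446, 0.307, 0.011], 0.19)]
scene rod [([0.444, 0.304, 0.009], 0.91)]
scene centrifuge [([0.614, -0.015, 0.0], 0.67)]
scene tube_rack [([0.431, -0.297, -0.003], 0.79)]
scene reagent_jar [([0.628, 0.342, -0.002], 0.73)]
scene bin [([0.628, -0.341, -0.002], 0.79)]
[[384.6045019780355, 0.0, 321.8471733861958], [0.0, 384.6045019780355, 203.44945021797898], [0.0, 0.0, 1.0]] -0.04677539842956723 [[-0.823, 0.568, -0.011, 0.488], [-0.374, -0.527, 0.763, 0.135], [0.428, 0.631, 0.647, -1.145], [0.0, 0.0, 0.0, 1.0]]
0.9 [-3.14157600e+00  3.31690634e-05 -2.76685069e+00]
```

View pics/top0.png

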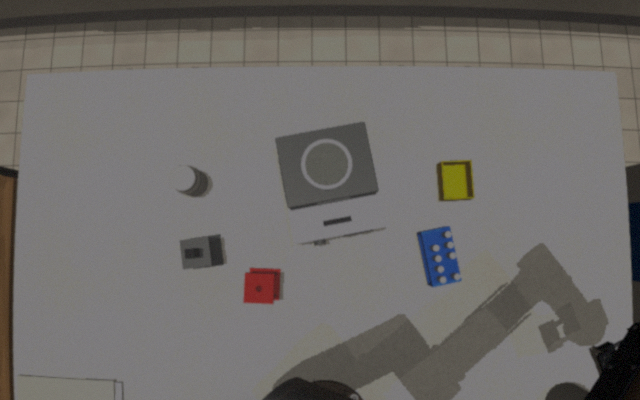

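View pics/scene0.png

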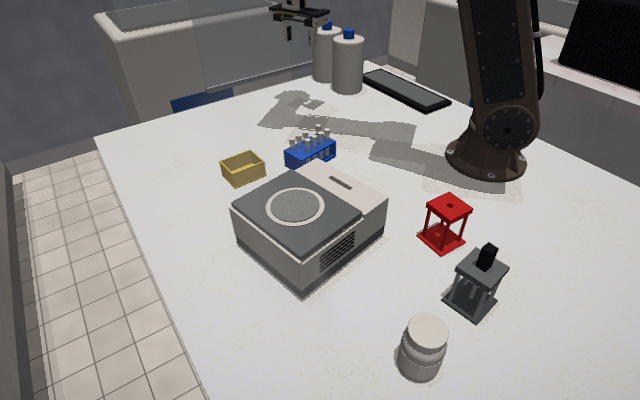

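The grey stand with the rod is at about (0.445, 0.305); in the top picture it is at pixel (195,252). The red look-alike is at (262,287). The slot is at (337,220), and the centrifuge is yawed about +0.17 rad. Next I'll look at both from near with the wrist camera.

```bash
cat > h.py <<'E'
from plant import *
import cv2,numpy as np
def to_world(f,px,z=None):
    """pixels -> world, on plane z, or by depth map"""
    px=np.array(px,float).reshape(-1,1,2)
    n=cv2.undistortPoints(px,f["K"],np.array([f["k1"],0,0,0.]))[:,0]
    d=np.c_[n[:,0],-n[:,1],-np.ones(len(n))]
    R=f["view"][:3,:3];t=f["view"][:3,3];c=-R.T@t;w=d@R
    if z is not None: s=(z-c[2])/w[:,2]
    else: s=np.array([f["z_map"][int(v),int(u)] for u,v in px[:,0]])
    return c+w*s[:,None]
def to_px(f,P):
    R=f["view"][:3,:3];t=f["view"][:3,3]
    q=np.atleast_2d(P)@R.T+t; q=q*[1,-1,-1]
    return cv2.projectPoints(q,np.zeros(3),np.zeros(3),f["K"],np.array([f["k1"],0,0,0.]))[0][:,0]
def save(f,n): cv2.imwrite(f"pics/{n}.png",f["image"][:,:,::-1])
def P(d): return [(np.round(e["location"],4).tolist(),round(e["conf"],2)) for e in d]
E
python3 - <<'E'
from h import *
for nm,p,yaw in [("slotw",[.50,-.03,.30],.17),("standw",[.445,.305,.33],.0)]:
    opts=[]
    for y in (yaw,yaw+np.pi,yaw-np.pi):
        q=solve_ik(p,[np.pi,0,y])
        if q is not None: opts.append((abs(np.array(q)[5]),y,q)); print(nm,y,np.round(q,2))
    y=min(opts,key=lambda o:o[0])[1]
    movep(p,[np.pi,0,y]); f=grab_frame("wrist"); save(f,nm)
    np.savez(nm,**f); print(read_time_s(),y)
    for n in ["slot","stand_hole","rod","stand"]: print(n,P(place_of("wrist",n)))
E
```

```text
slotw 0.17 [ 0.33  0.03 -0.24  0.   -1.3   1.41]
slotw 3.311592653589793 [ 0.33  0.03 -0.24 -0.   -1.3  -1.73]
slotw -2.971592653589793 [ 0.33  0.03 -0.24 -0.   -1.3  -1.73]
3.275 0.17
slot [([0.5207, -0.0272, 0.1145], 0.57), ([0.4474, 0.3058, 0.0017], 0.23)]
stand_hole [([0.4464, 0.3032, 0.0099], 0.71), ([0.3651, 0.1591, 0.1031], 0.7)]
rod [([0.4462, 0.3038, 0.0096], 0.64)]
stand [([0.3693, 0.1522, 0.001], 0.81), ([0.4459, 0.3091, 0.0022], 0.69)]
standw 0.0 [ 0.96  0.08 -0.11  0.   -1.37  0.61]
standw 3.141592653589793 [ 0.96  0.08 -0.11 -0.   -1.37 -2.54]
standw -3.141592653589793 [ 0.96  0.08 -0.11 -0.   -1.37 -2.54]
4.8083 0.0
slot []
stand_hole [([0.3637, 0.1568, 0.1036], 0.8)]
rod [([0.4438, 0.3062, 0.0105], 0.85)]
stand [([0.3714, 0.1571, -0.0001], 0.86), ([0.4498, 0.3071, 0.0001], 0.63)]
```

View pics/slotw.png

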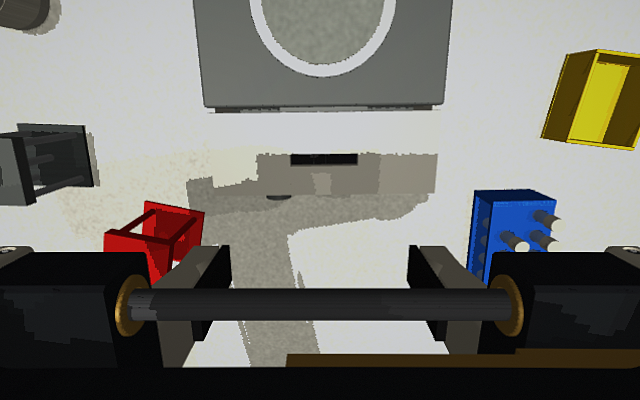

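View pics/standw.png

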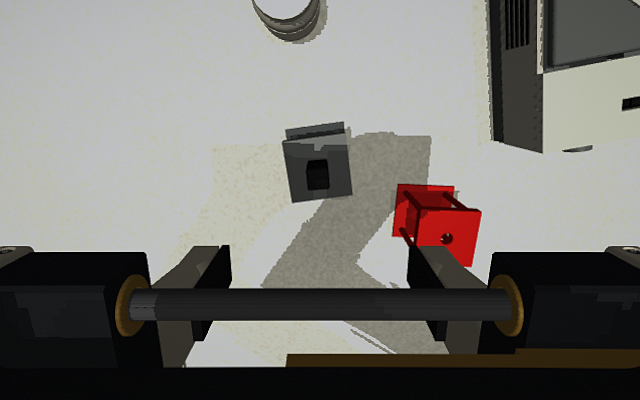

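The slot's mouth is at pixels (290–358, 153–166), level in the picture, so its yaw is about 0.17. The handle is at (317,175) on the grey plate, slightly rotated. I'll enlarge both and measure.

Run:
```python
from h import *
a=np.load("slotw.npz");b=np.load("standw.npz")
A=a["image"][130:205,250:370];B=b["image"][115:210,270:365]
A=cv2.resize(A,None,fx=6,fy=6,interpolation=0)[:,:,::-1];B=cv2.resize(np.clip(B*2.0,0,255).astype(np.uint8),None,fx=6,fy=6,interpolation=0)[:,:,::-1]
cv2.imwrite("pics/cropB.png",B)
g=a["image"].max(2); m=np.zeros_like(g); m[145:175,280:370]=(g[145:175,280:370]<90)
n,l,s,c=cv2.connectedComponentsWithStats(m); i=1+s[1:,4].argmax(); print(s[i],c[i])
u0,v0,w,h=s[i][:4]
ys,xs=np.nonzero(l==i); W=to_world(a,np.c_[xs,ys].astype(float),.12)[:,:2]
r=cv2.minAreaRect((W*1000).astype(np.float32)); print("slot rect mm",r)
print("deck z",to_world(a,[[300,185],[340,145],[270,160],[350,147]])[:,2])
g=b["image"].max(2); z=b["z_map"]
vs,us=np.mgrid[115:210,270:365]; px=np.c_[us.ravel(),vs.ravel()].astype(float)
X=to_world(b,px)
t=X[(X[:,2]>.145)&(X[:,2]<.17)]; print("top",len(t),t.mean(0),cv2.minAreaRect((t[:,:2]*1000).astype(np.float32)))
t=X[(X[:,2]>.095)&(X[:,2]<.115)]; print("plate",len(t),t.mean(0),cv2.minAreaRect((t[:,:2]*1000).astype(np.float32)))
```

```text
[290 154  68  13 810] [323.27777778 159.47407407]
slot rect mm ((519.5389404296875, -32.057193756103516), (11.730049133300781, 65.30355834960938), 10.559982299804688)
deck z [0.12063413 0.12032335 0.12011348 0.12052196]
top 521 [0.44701208 0.30543975 0.15425585] ((446.0406799316406, 305.39935302734375), (22.350276947021484, 21.821500778198242), 4.194011688232422)
plate 3351 [0.4488451  0.30541875 0.10481631] ((445.708251953125, 305.44915771484375), (70.45072937011719, 70.11380004882812), 7.851883888244629)
```

View pics/cropB.png

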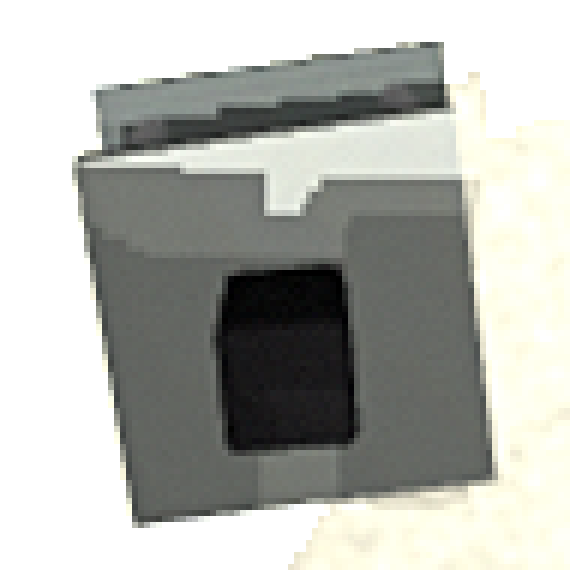

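Both measurements match the given sizes: slot 11.7 x 65.3 mm at (0.5195, -0.032) with yaw 0.184, and handle 22 x 22 mm at (0.446, 0.3054) with its top at 0.154. Now the grasp and lift.

Run:
```python
from h import *
set_gripper(0.06)
O=[np.pi,0,.07]
line_to([.446,.3054,.20],.2,attitude=O)
print(line_to([.446,.3054,.113],.08,f_stop=6),read_eef_pos())
set_gripper(0.0); pause(.2)
print(read_finger_gap(),read_finger_force(),read_wrist_force(),read_eef_pos())
print(line_to([.446,.3054,.14],.05,f_stop=8),read_wrist_force())
line_to([.446,.3054,.31],.2)
a=.184
line_to([.5195,-.032,.27],.25,attitude=[np.pi,0,a])
f=grab_frame("wrist");save(f,"over");np.savez("over",**f)
print(P(place_of("wrist","rod")),P(place_of("wrist","slot")),read_eef_pos(),read_wrist_force(),read_finger_gap(),read_time_s())
```

```text
False [0.44629832 0.30569391 0.11355615]
0.021648887411446785 29.98445302248001 [ 0.0605734  -0.52204663  1.19613076] [0.44600751 0.30542089 0.11302447]
False [-0.89082264  0.11333603 -0.88569868]
[([0.5229, -0.0258, 0.1691], 0.75), ([0.519, -0.0317, 0.0891], 0.56)] [([0.5228, -0.0269, 0.1164], 0.87), ([0.6304, -0.3461, 0.0008], 0.5)] [ 0.51947197 -0.03122193  0.27017322] [-0.77060799  1.26468006 -0.69465264] 0.02174319836163763 12.025
```

View pics/over.png

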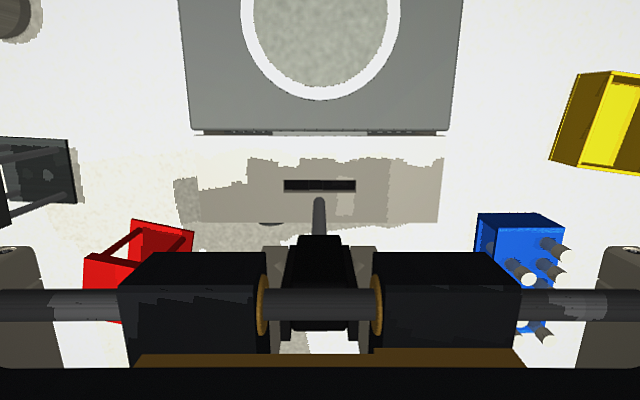

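The rod hangs straight from the gripper, with its tip at about (319,198). The slot at (284–356, 179–190) lies parallel to the tool. I'll compare the tip with its expected projection and measure the slot again.

Run:
```python
from h import *
a=np.load("over.npz"); p=read_eef_pos(); print(p)
g=a["image"].max(2); m=np.zeros_like(g); m[172:196,275:365]=(g[172:196,275:365]<90)
n,l,s,c=cv2.connectedComponentsWithStats(m); i=1+s[1:,4].argmax()
ys,xs=np.nonzero(l==i); W=to_world(a,np.c_[xs,ys].astype(float),.12)[:,:2]
print(s[i],cv2.minAreaRect((W*1000).astype(np.float32)))
tz=p[2]-.103
print("exp tip px",to_px(a,[[p[0],p[1],tz],[p[0],p[1],tz+.0045],[p[0],p[1],tz+.03]]))
z=a["z_map"]
for v in range(193,236,3):
    r=z[v,295:345]; k=np.nonzero((r>0)&(r<z[v,300]-.02))[0]; print(v,(k.min()+295,k.max()+295) if len(k) else None, end=' ')
# rod surface points: x,y at shank heights
vs,us=np.mgrid[193:232,300:340]; X=to_world(a,np.c_[us.ravel(),vs.ravel()].astype(float)); X=X[(X[:,2]>.15)&(X[:,2]<.25)]
R=np.array([[np.cos(.184),np.sin(.184)],[-np.sin(.184),np.cos(.184)]])
for lo in np.arange(.16,.22,.01):
    q=X[(X[:,2]>lo)&(X[:,2]<lo+.01)]
    if len(q): e=(q[:,:2]-[.5195,-.032])@R.T; print("\n",lo,len(q),e.min(0),e.max(0),q[:,2].min())
```

```text
[ 0.51947197 -0.03122193  0.27017322]
[284 180  72  12 864] ((520.0772094726562, -32.30852508544922), (10.246780395507812, 64.53512573242188), 10.579258918762207)
exp tip px [[318.04284128 200.77704134]
 [318.02551594 202.45246375]
 [317.91574298 213.06673385]]
193 None 196 None 199 (np.int64(314), np.int64(323)) 202 (np.int64(313), np.int64(324)) 205 (np.int64(313), np.int64(324)) 208 (np.int64(313), np.int64(324)) 211 (np.int64(312), np.int64(324)) 214 (np.int64(312), np.int64(324)) 217 (np.int64(312), np.int64(325)) 220 (np.int64(312), np.int64(325)) 223 (np.int64(312), np.int64(325)) 226 (np.int64(312), np.int64(325)) 229 (np.int64(311), np.int64(325)) 232 (np.int64(311), np.int64(325)) 235 None 
 0.16 2 [ 0.00313978 -0.00227146] [0.00314822 0.00309308] 0.16987910245435056

 0.17 40 [ 0.00132932 -0.00374846] [0.00453041 0.0045614 ] 0.1702304086637209

 0.18000000000000002 45 [ 0.00155905 -0.00363825] [0.00468532 0.00443201] 0.18057425119275206

 0.19000000000000003 51 [ 2.18035468e-05 -3.52382651e-03] [0.00502889 0.00497316] 0.19001131796629206

 0.20000000000000004 62 [ 0.0003668 -0.0040029] [0.00504823 0.00481748] 0.20001588413199878

 0.21000000000000005 68 [ 0.0008029  -0.00389755] [0.00501609 0.00456313] 0.21028375225795948
```

The rod sits where expected, within 0.5 mm of the slot's centre line. Now inserting it and feeling for the window, with force stops.

```bash
cat > feel.py <<'E'
from h import *
a=.184; S=np.array([.5200,-.0322]); ey=np.array([-np.sin(a),np.cos(a)]); ex=np.array([np.cos(a),np.sin(a)])
OFF=.103; DECK=.120
def at(y,d,x=0): # tip pose: y along slot, d = depth below deck
    p=S+ey*y+ex*x; return [p[0],p[1],DECK-d+OFF]
def depth(): return DECK+OFF-read_eef_pos()[2]
E
python3 - <<'E'
from feel import *
line_to(at(-.022,-.015),.12)
hit=line_to(at(-.022,.028),.04,f_stop=4); print("insert",hit,depth(),read_wrist_force(),read_time_s())
if hit: raise SystemExit
for y in np.arange(-.022,.0221,.004):
    line_to(at(y,.028),.03)
    hit=line_to(at(y,.0342),.015,f_stop=3.5); d=depth()
    print(round(y,3),hit,round(d*1e3,2),np.round(read_wrist_force(),1),round(read_time_s(),1))
    if not hit or d>.0338: break
    line_to(at(y,.028),.04)
E
```

```text
insert False 0.027709970994477945 [ 0.34428347 -0.02747893 -1.32459628] 13.725
-0.022 True 32.51 [-0.8  0.8  4.5] 14.3
-0.018 True 32.55 [-0.3  0.7  4.8] 15.3
-0.014 True 32.54 [-0.9 -0.1  4.4] 16.2
-0.01 True 32.53 [-0.5 -0.   4.4] 17.1
-0.006 True 32.5 [-1.1  0.2  4.8] 18.0
-0.002 True 32.96 [-0.3  0.4  3.8] 19.0
0.002 False 34.25 [-0.  -0.5 -1.2] 20.1
```

The floor is felt at about 32.5 mm, and the rod drops in at y = +2 mm. I'll shift slightly towards the window's middle and press gently.

Run:
```python
from feel import *
print(line_to(at(.004,.0342),.01,f_stop=3),read_wrist_force())
p=read_eef_pos()
hit=line_to([p[0],p[1],DECK+OFF-.0425],.012,f_stop=15)
print(hit,depth(),read_wrist_force(),read_time_s()); pause(.3)
f=grab_frame("scene");save(f,"press")
```

```text
False [-0.66734941 -0.31023998 -0.3307311 ]
False 0.04167360447995522 [-1.00401848 -1.74127407  5.3841415 ] 21.3
```

View pics/press.png

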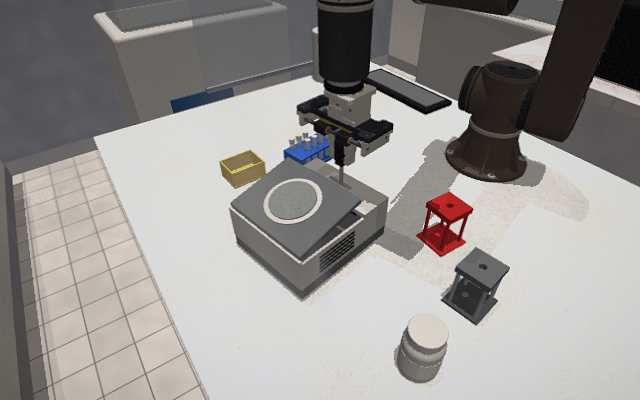

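The cover has sprung up: its front edge at (305–360, 200–255) stands clear of the body. Taking the rod back to the stand.

Run:
```python
from feel import *
p=read_eef_pos(); line_to([p[0],p[1],.31],.12)
O=[np.pi,0,.07]
line_to([.446,.3054,.31],.25,attitude=O)
line_to([.446,.3054,.225],.15); pause(.2)
print(read_eef_pos())
hit=line_to([.446,.3054,.1135],.06,f_stop=4); print(hit,read_eef_pos(),read_wrist_force(),read_time_s())
```

```text
[0.44638773 0.305777   0.22608698]
False [0.44613489 0.30557353 0.11381218] [-1.14043696  0.02447621  0.1016026 ] 27.325
```

Run:
```python
from feel import *
set_gripper(0.06); pause(.3)
line_to([.446,.3054,.32],.12); pause(.3)
f=grab_frame("wrist");save(f,"end")
vs,us=np.mgrid[115:230,250:390]; X=to_world(f,np.c_[us.ravel(),vs.ravel()].astype(float))
t=X[(X[:,2]>.14)&(X[:,2]<.2)]; print(len(t),t.mean(0),t[:,2].max(),cv2.minAreaRect((t[:,:2]*1000).astype(np.float32)))
g=grab_frame("scene"); im=np.vstack([f["image"],g["image"]]); cv2.imwrite("pics/end2.png",cv2.resize(im,None,fx=.75,fy=.75)[:,:,::-1]); print(P(place_of("scene","rod")),read_time_s())
```

```text
580 [0.44722843 0.30565156 0.15371759] 0.15681688073582611 ((445.8738708496094, 305.63275146484375), (22.251567840576172, 21.233640670776367), 3.543208360671997)
[([0.4463, 0.3052, 0.0103], 0.57)] 30.7833
```

View pics/end2.png

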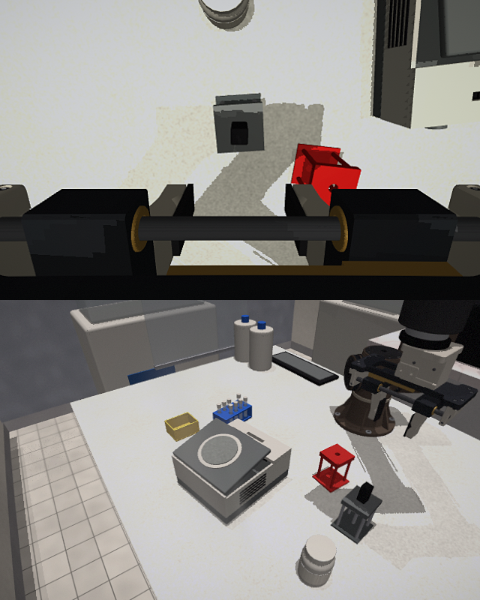

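The rod stands upright in the grey stand, handle at (238,132) and (366,492), with its top at 0.155 m as at the start. The cover stays up at (220,455), and the bystanders have not moved.

```bash
python3 -c "
from plant import *
print(hand_in())"
```

```text
the job is handed in; nothing more can be done
None
```

The cover is sprung open, the rod is back in its stand all the way down and released, and the job was handed in at about 31 s of the 69 s allowed; the hand-in returned no verdict.

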